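# Uncover the tubes of the fluorescence lamp

### The job

The tubes of the grey gem fluorescence lamp are to be inspected: press its orange snap tab all the way down, then push the released black filter lid off its seat, along the guides towards the end stop, until the lamp well is fully uncovered, and draw the hand clear. Only press and push with the fingertips: do not force the lid before the tab is down, do not lift or tip it, and leave the loupe, the penlight and the two stone jars where they are.

Things in the scene. Friction and masses are not known exactly. Their poses are not given: they have to be found in the camera images.
- lamp: Grey lamp, a flat box 216 (x) x 100 (y) mm, fixed, yaw within 0.8 rad. Origin: centre of its underside; +x is the way the lid is pushed. Lamp well and lid seat at x -98 to -12 mm; beyond it a ledge, floor 30 mm high, 62 mm wide between two runners 34 mm high that carry the lid. Side guides 40.5 mm high, 44.5 mm at the seat, where their lips hold down the lid's flange; rear wall 39 mm high.
- tab (a joint): Travel of the snap tab in m: 0 = up, locking the lid; 0.007 = fully down against its stop. It moves straight down, takes about 4 N and stays where it is left (no spring back). The lid is free from 0.005 on. It may start up to 0.001 down.
- tab_top (a point): Press point on top of the orange snap tab, which is 34 mm along the lamp's x, 30 mm wide and stands in the ledge floor just ahead of the lid. Tab up: its top is 39 mm above the desk, 9 mm above the ledge floor; fully down: 32 mm above the desk. The point lies 22 mm ahead of the lid's front face and moves with the tab.
- lid: Black filter lid with amber pane, loose, about 0.22 kg, 86 (x) x 76 mm, 12 mm thick without its ridge; axes as the lamp's. Origin: centre of its underside. Seated it is at x = -53 mm of the lamp, underside 34 and flat top 46 mm above the desk; at the end stop it is at x = +57 mm (110 mm travel). The well is fully uncovered from x = +33 mm on. It slides with 1 to 3 N.
- lid_ridge (a point): Middle of the upper edge of the push ridge across the lid: 8 mm thick along x, 56 mm wide, upper edge 60 mm above the desk, 14 mm above the lid's flat top. Push on its -x face; behind that face the flat top runs on for 27 mm.
- stop (a point): Middle of the inner face of the end stop at the +x end of the ledge, 46 mm above the desk, on the lamp's centre line like the ridge; the stop's top is 50 mm above the desk. The lid's front face meets it.
- loupe: Folded steel loupe, 27 x 44 x 14 mm, loose, lying near the front of the desk. Origin at the centre of its underside. Leave alone.
- penlight: Black penlight, 14 x 135 x 16 mm, loose, lying along its y near the front of the desk. Origin at the centre of its underside. Leave alone.
- jar_red: Glass jar with a black screw cap and red stones, 39 mm wide, 43 mm high, loose, at the back or the right of the lamp. Origin at the centre of its underside. Leave alone.
- jar_blue: The same jar with blue stones, loose, at the back or the right of the lamp. Origin at the centre of its underside. Leave alone.
Mind the look-alikes: they are no part of the job. What is meant by the lid is not purple, red or turquoise, and is the larger of those in its own colour.

How it is judged:
On the way, in this order (a step that is already met when the one before it is completed fails the run):
1. the snap tab is pressed down while the lid is still in its seat (value of joint tab above 0.0055 m and x of lid in the frame of lamp below -0.043 m), for 0.1 s.
2. the lid is pushed off its seat along the guides (x of lid in the frame of lamp above 0.033 m), for 0.1 s.
At the end, for the whole second after the job is handed in: The lid lies flat (within 0.06 rad) and at rest on the runners of the ledge, its origin at least 33 mm ahead of the lamp's origin along the lamp's +x, so that the lamp well is fully uncovered; the tab is still down (at least 5 mm) (x of lid in the frame of lamp above 0.033 m and value of joint tab above 0.005 m and z of lid in the frame of lamp between 0.031 and 0.038 m and angle between lid's own z axis and vertical below 0.06 rad and linear speed of lid below 0.01 m/s); the robot touches nothing.
It fails at once if the lid is forced while the tab still locks it (x of lid in the frame of lamp above -0.045 m and value of joint tab below 0.0042 m).
It fails at once if the lid is lifted more than 10 mm (z of lid in the frame of lamp above 0.044 m).
It fails at once if the lid is tipped more than 0.2 rad (angle between lid's own z axis and vertical above 0.2 rad).
It fails at once if the loupe, the penlight or a stone jar is moved more than 20 mm (distance of any of loupe, penlight, jar_red, jar_blue from where it was at the start of the episode above 0.02 m).
It also fails if it takes over 40 s, if anything falls off the work surface, if the arm or the gripper's body presses on something with over 40 N, if the wrist force passes 120 N, or if a joint passes its speed limit or range.

### The arm

A 6-joint arm with a two-finger parallel gripper is mounted at the origin on a cart in front of the work surface, level with it; the furniture and walls round the work are solid. World frame = base frame: x ahead of the robot, y to its left, z up, the work surface at z = 0. Lengths are in m, angles in rad, forces in N, time in s.
With the tool pointing down it reaches from about 0.25 to 0.725 m from the base axis. Payload 4 kg.
Tool frame: the origin (TCP) lies on the centre line of the jaws, within the pads' length; the fingertips stand 22 mm ahead of it and the grasp point (between the pads) lies 3 mm ahead of it; z points along the fingers, y is the line along which they close (so a half turn about z gives the same grasp; the last joint's range is limited). The gripper opens to 85 mm and grips with 20 to 120 N. Pads are 22 mm wide; open, the fingers measure 114 mm over their backs; the gripper's body (76 mm by 85 mm) begins 54 mm behind the grasp point. The pads swing forward as they close: fully open they stand 13 mm farther back than shut.
Start: joints at [-1.115, 0.241, 0.005, 1.335, 0, 1.571], TCP at [0.22, -0.449, 0.253] pointing down, gripper open.
Joint ranges: [-2.72, 2.72], [-1.05, 1.87], [-1.09, 1.28], [-1.99, 2.15], [-1.42, 1.44], [-3.14, 3.14]. Speed limits (rad/s): [2.79, 2.79, 3.14, 3.14, 3.14, 3.14].

### API

Orientations are given as a unit quaternion [x, y, z, w].
In Python, from workcell import bot gives the robot as it stands.
- The arm moves only by the shell command python3 -m inch 'ROWS'. ROWS is JSON, one flat list of numbers, 7 for each row, row after row: the shift along the world's x, y, z in mm, then the turn, a rotation vector about the world's x, y, z in rad, then the opening in per cent of the stroke, from 0 (shut) to 100 (fully open). A call has 1 to 8 rows; each row is the pose to reach, as a shift and turn from the pose commanded when the call began; what a row does not reach only later rows make up. A row lasts 1/12 s, in which the tool goes at most 41.7 mm and 7.16 degrees, less where a joint would pass 70% of its speed; a pose out of reach is approached as far as the arm can. A call with a gripper value outside its range is refused whole. The fingers move at their own pace and stop on an object; the grip force is fixed at half the most. Time passes only in rows, so rows that repeat a pose let the fingers close. It gives the time, the measured TCP pose, the force, the opening and the grip force at its end, in the units of the state.
- bot.get_obs(): the state, without advancing time (a new reading comes with each control period).
- bot.camera(name): name is "side" or "top" or "wrist"; returns the picture (384x512x3 uint8, blue, green, red); there is no depth.
- bot.camera_info(name): a dict with "intrinsics" (3x3 intrinsics, pixels), "camera_from_world" (4x4, takes a point from world to camera coordinates); the wrist camera has in their place "hand_eye" (4x4, takes a point from camera to tool coordinates, whose origin is the TCP and whose axes are the flange's). Camera axes: x right, y down, z forward; pixel columns grow to the right and rows downward; lengths in m; the calibration is good to about 2 mm. A picture is of the moment at which its call begins: read the wrist's pose just before it. camera_info takes no time and is no camera call.
- bot.job_done(): hands the job in; it is judged then, once.
Trained networks look in the newest picture that a camera, given by its name, has taken for a name from the list of things; names that differ only in an ending like _2 or _b are one class to them, and where a whole thing is asked for, a point or a joint stands for the part that bears it (a point fixed in the world has none). Each returns a list of dicts, best first, with "confidence" (0 to 1); they miss things now and then, are a little off and sometimes report something else, mostly with a low value. They report only what shows in the picture. A call takes as long as a camera call. They do not tell look-alikes from the thing itself.
- bot.silhouettes(camera, target): "mask" (384x512 bool, what is visible of it) and "uv" ([column, row] in pixels, amid what is visible of it).
- bot.spot_point(camera, target): "uv" ([column, row] in pixels: a listed point, or the origin of a listed thing).
The state is a dict: "clock": time; "joint_pos": joint angles; "joint_vel": joint speeds; "tau": joint torques, N m; "eef_pos": TCP position; "tool_rot": TCP orientation; "ft_force": force on the tool from outside, world axes, zero at the start; "ft_torque": the same for the moment, N m; "grip_width": finger opening in m; "grasp_force": force on a finger pad.
Only numpy, scipy, OpenCV 4.12 (cv2) and the standard library are available. Lean on these libraries where they do the work, as an engineer would, in place of code of your own. Each camera call takes 0.05 s, during which the arm holds its last target. There are 200 camera calls.

## Working session

There is one attempt and no reset: what is moved stays moved. The work goes in short steps, Python scripts to look and compute and a shell command to move; the robot and the scene stay as the last step left them, time stands still between calls to the robot, and variables do not carry over. Pictures are saved under pics/ and viewed, at most 10 in all, crops included, and the job is handed in when it is done.

```bash
mkdir -p pics; cat > h.py <<'E'
import numpy as np,cv2
from workcell import bot
from scipy.spatial.transform import Rotation as R
def cam(n):
    i=bot.camera_info(n);K=np.array(i["intrinsics"])
    if "camera_from_world" in i: return K,np.array(i["camera_from_world"])
    o=bot.get_obs();T=np.eye(4);T[:3,:3]=R.from_quat(o["tool_rot"]).as_matrix();T[:3,3]=o["eef_pos"]
    return K,np.linalg.inv(T@np.array(i["hand_eye"]))
def ray(n,uv,z):
    K,M=cam(n);Rm,t=M[:3,:3],M[:3,3];c=-Rm.T@t;d=Rm.T@np.linalg.solve(K,[uv[0],uv[1],1]);return c+d*(z-c[2])/d[2]
def proj(n,p):
    K,M=cam(n);q=K@(M[:3,:3]@np.array(p)+M[:3,3]);return q[:2]/q[2]
E
python3 - <<'E'
from h import *
o=bot.get_obs();print(o["clock"],o["eef_pos"],o["tool_rot"],o["grip_width"])
ims=[]
for n in ["top","side"]:
    im=bot.camera(n).copy();ims.append(im)
    for t,z in [("tab_top",.039),("lid_ridge",.06),("stop",.046),("lid",.034),("lamp",0),("jar_red",0),("jar_blue",0),("loupe",0),("penlight",0)]:
        for d in bot.spot_point(n,t)[:3]:
            if d["confidence"]>.2: print(n,t,round(d["confidence"],2),np.round(d["uv"],1),np.round(ray(n,d["uv"],z),4))
cv2.imwrite("pics/top.png",cv2.resize(ims[0],(800,600)))
cv2.imwrite("pics/side.png",cv2.resize(ims[1],(800,600)))
E
```

```text
0.0 [ 0.21982929 -0.44843225  0.2524094 ] [ 9.74147941e-01  2.25908586e-01 -2.40077061e-04 -1.02117960e-03] 0.08502187262063794
top tab_top 0.63 [247.4 185.8] [ 0.5799 -0.1863  0.039 ]
top lid_ridge 0.98 [228.8 211.7] [ 0.5162 -0.1429  0.06  ]
top lid_ridge 0.94 [150.2 230.6] [0.4757 0.0336 0.06  ]
top lid_ridge 0.87 [200.3 281.7] [ 0.3618 -0.0795  0.06  ]
top stop 0.7 [269.  154.6] [ 0.6536 -0.2386  0.046 ]
top lid 0.89 [323.2 232.8] [ 0.4671 -0.362   0.034 ]
top lid 0.79 [162.6 172.8] [0.6146 0.015  0.034 ]
top lid 0.69 [204.4 277.5] [ 0.3694 -0.0857  0.034 ]
top lamp 0.93 [240.9 192. ] [ 0.5722 -0.1705  0.    ]
top jar_red 0.84 [178.7 120.4] [ 0.7585 -0.0148  0.    ]
top jar_blue 0.52 [343.1 179.8] [ 0.6002 -0.4253  0.    ]
top jar_blue 0.41 [240.1 191. ] [ 0.5747 -0.1686  0.    ]
top loupe 0.68 [158.4 271.7] [0.383  0.0264 0.    ]
top penlight 0.7 [271.  272.5] [ 0.3768 -0.2401  0.    ]
side tab_top 0.44 [264.7 184.7] [ 0.5001 -0.1541  0.039 ]
side lid_ridge 0.98 [303.5 252.7] [0.6349 0.0251 0.06  ]
side lid_ridge 0.96 [209.3 146.4] [ 0.4832 -0.3327  0.06  ]
side lid_ridge 0.93 [339.6 224.5] [0.5276 0.0517 0.06  ]
side stop 0.64 [197.5 208.8] [ 0.6552 -0.2316  0.046 ]
side lid 0.79 [303.3 262.8] [0.6391 0.0298 0.034 ]
side lid 0.77 [261.6 195.9] [ 0.5309 -0.1424  0.034 ]
side lid 0.69 [313.7 176.4] [ 0.4034 -0.0744  0.034 ]
side lamp 0.74 [243.2 207.8] [ 0.5608 -0.1739  0.    ]
side lamp 0.6 [262.  152.8] [ 0.3682 -0.2471  0.    ]
side jar_red 0.77 [248.2 307.8] [ 0.7698 -0.0153  0.    ]
side jar_blue 0.73 [262.6 194.9] [ 0.499  -0.1594  0.    ]
side jar_blue 0.71 [153.  175.6] [ 0.6018 -0.4262  0.    ]
side loupe 0.74 [358.4 196.4] [0.3697 0.0352 0.    ]
side penlight 0.7 [263. 155.] [ 0.3743 -0.24    0.    ]
```

View pics/top.png

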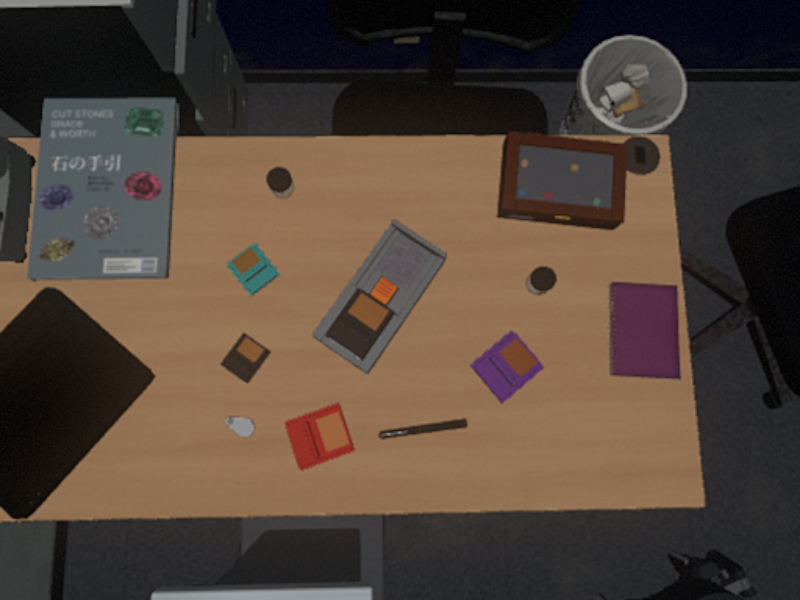

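View pics/side.png

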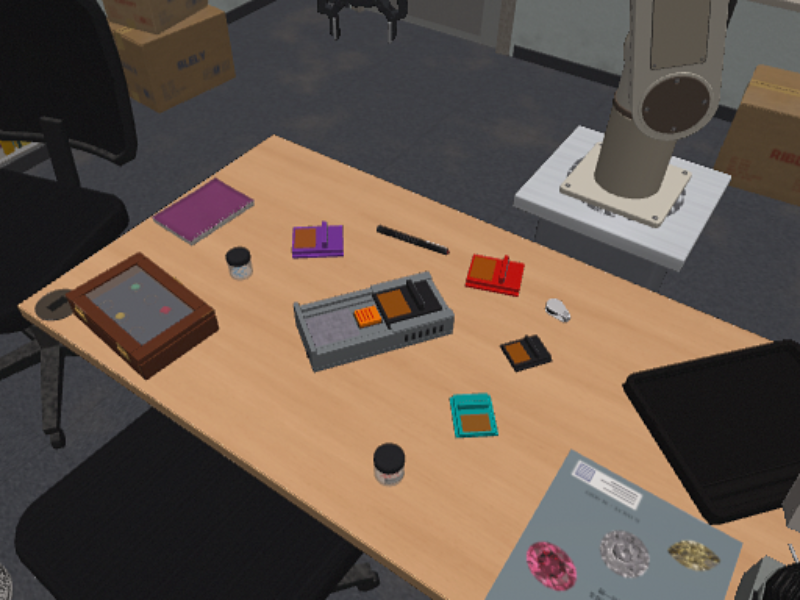

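The top view shows the lamp at about (380,295) in the 800x600 picture, with +x towards the upper right. The orange tab is at (384,290), and the lid in the lamp's seat is the larger black one. The small black look-alike is at (245,357). The side view agrees. Network points give a lamp yaw of about -0.605 rad, and the spacings match: 77 mm tab to ridge, 167 mm ridge to stop. I'll move over the lamp with the fingers shut and look from near.

```bash
python3 -m inch '[290,260,0,0,0,0.51,0,290,260,0,0,0,0.51,0,290,260,0,0,0,0.51,0,290,260,0,0,0,0.51,0,290,260,0,0,0,0.51,0,290,260,0,0,0,0.51,0,290,260,0,0,0,0.51,0,290,260,0,0,0,0.51,0]'; python3 -m inch '[20,20,0,0,0,0,0,20,20,0,0,0,0,0,20,20,0,0,0,0,0,20,20,0,0,0,0,0,20,20,0,0,0,0,0]'
cat > look.py <<'E'
from h import *
import sys
o=bot.get_obs();print(o["clock"],np.round(o["eef_pos"],4),R.from_quat(o["tool_rot"]).as_matrix().round(3).tolist(),o["grip_width"],o["joint_pos"],o["ft_force"])
im=bot.camera("wrist");cv2.imwrite(sys.argv[1],im)
for t,z in [("tab_top",.039),("lid_ridge",.06),("stop",.046),("lid",.034),("lamp",0)]:
    for d in bot.spot_point("wrist",t)[:2]:
        print(t,round(d["confidence"],2),np.round(d["uv"],1),np.round(ray("wrist",d["uv"],z),4))
E
python3 look.py pics/w1.png
```

```text
clock: 1.67
eef_pos: [0.4695, -0.2248, 0.2535]
tool_rot: [0.886, 0.464, 0.0, 0.0]
ft_force: [0.8, -0.0, 0.1]
grip_width: -0.0003
grasp_force: 0.0
clock: 2.08
eef_pos: [0.4875, -0.2072, 0.2533]
tool_rot: [0.886, 0.464, -0.0, -0.0]
ft_force: [-0.4, -0.3, 0.9]
grip_width: -0.0001
grasp_force: 0.0
2.0833 [ 0.4875 -0.2072  0.2533] [[0.57, 0.822, -0.0], [0.822, -0.57, -0.0], [-0.0, -0.0, -1.0]] -5.882808488039448e-05 [-4.01811268e-01  2.99923235e-01  8.47571615e-02  1.35596187e+00
 -2.90684115e-04  1.77547878e+00] [-0.41006045 -0.25138871  0.8998141 ]
tab_top 0.89 [322.3 105.2] [ 0.5819 -0.1834  0.039 ]
lid_ridge 0.97 [309.6 289.1] [ 0.4644 -0.3408  0.06  ]
lid_ridge 0.96 [ 90.2 133.2] [ 0.3815 -0.0757  0.06  ]
stop 0.64 [416.6 103.5] [ 0.6578 -0.2338  0.046 ]
lid 0.77 [257.7 103.6] [ 0.5299 -0.1449  0.034 ]
lid 0.75 [111.4 141.4] [ 0.382  -0.0885  0.034 ]
lamp 0.78 [303.9 104.2] [ 0.5722 -0.1746  0.    ]
lamp 0.17 [414.5 102.4] [ 0.6748 -0.2433  0.    ]
```

View pics/w1.png

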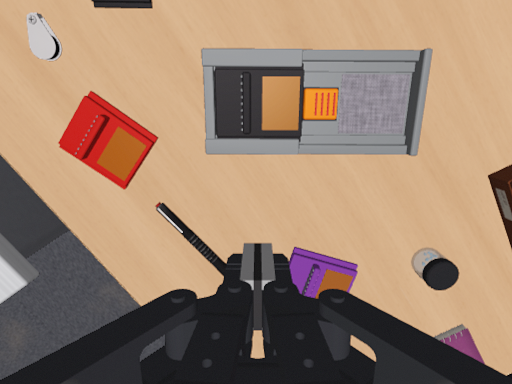

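The wrist view shows the lamp aligned with the image columns: tab at (321,104), lid ridge at (246,103), stop at (416,103). Yaw of about -0.606 is confirmed, so the finger closing line already lies along the lamp's x. Next I'll move over the tab and descend.

```bash
python3 -m inch '[94,22,-60,0,0,0,0,94,22,-60,0,0,0,0,94,22,-100,0,0,0,0,94,22,-140,0,0,0,0,94,22,-165,0,0,0,0,94,22,-172,0,0,0,0,94,22,-172,0,0,0,0,94,22,-172,0,0,0,0]'; python3 -m inch '[0,0,0,0,0,0,0,0,0,0,0,0,0,0]'; python3 - <<'E'
from h import *
K=bot.camera("side");o=bot.get_obs();print(o["eef_pos"],o["ft_force"])
cv2.imwrite("pics/s2.png",cv2.resize(K[130:260,160:330],(680,520),interpolation=cv2.INTER_CUBIC))
E
```

```text
clock: 3.05
eef_pos: [0.5826, -0.1849, 0.0825]
tool_rot: [0.886, 0.464, 0.0, 0.0]
ft_force: [0.3, -0.5, 0.4]
grip_width: 0.0001
grasp_force: 0.0
clock: 3.22
eef_pos: [0.5843, -0.1855, 0.085]
tool_rot: [0.886, 0.464, 0.002, 0.002]
ft_force: [-0.0, 0.2, 0.0]
grip_width: 0.0001
grasp_force: 0.0
[ 0.58407087 -0.18533604  0.08467015] [ 0.77857619  0.64549546 -0.28284588]
```

View pics/s2.png

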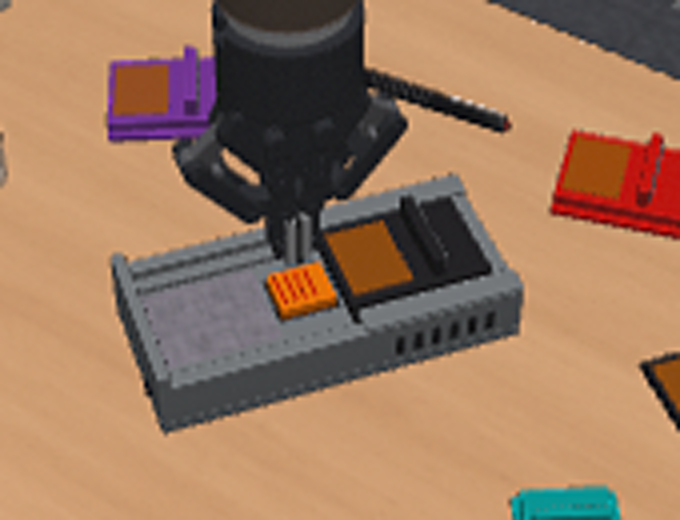

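The shut fingertips (at about (297,245) in the crop) stand straight over the orange tab, with the lid untouched. Now I'll press.

```bash
python3 -m inch '[-3,0,-15,0,0,0,0,-3,0,-22,0,0,0,0,-3,0,-25,0,0,0,0,-3,0,-27,0,0,0,0,-3,0,-29,0,0,0,0,-3,0,-31,0,0,0,0,-3,0,-31,0,0,0,0]'; python3 -m inch '[0,0,-1,0,0,0,0,0,0,-1,0,0,0,0]'
```

```text
clock: 3.85
eef_pos: [0.58, -0.185, 0.0539]
tool_rot: [0.886, 0.464, 0.001, 0.001]
ft_force: [-6.7, 0.7, 17.9]
grip_width: -0.0001
grasp_force: 8.6
clock: 4.02
eef_pos: [0.58, -0.185, 0.0538]
tool_rot: [0.886, 0.464, 0.001, 0.001]
ft_force: [-7.3, 2.1, 21.3]
grip_width: -0.0001
grasp_force: 10.9
```

The contact force rose sharply at tip height 32 mm, so the tab is on its stop. Next I'll lift, go back behind the ridge staying high, and look.

```bash
python3 -m inch '[0,0,40,0,0,0,0,0,0,65,0,0,0,0,-30,20,65,0,0,0,0,-60,41,65,0,0,0,0,-84,58,65,0,0,0,0,-84,58,65,0,0,0,0,-84,58,60,0,0,0,0,-84,58,50,0,0,0,0]'; python3 -m inch '[0,0,0,0,0,0,0,0,0,0,0,0,0,0]'; python3 look.py pics/w3.png; python3 - <<'E'
from h import *
a=cv2.imread("pics/w3.png");b=bot.camera("side")
cv2.imwrite("pics/c3.png",np.hstack([cv2.resize(a,(400,300)),cv2.resize(b[130:250,180:340],(400,300))]))
E
```

```text
clock: 4.68
eef_pos: [0.4974, -0.1269, 0.1005]
tool_rot: [0.886, 0.464, 0.002, 0.002]
ft_force: [0.4, -1.1, 0.2]
grip_width: 0.0002
grasp_force: 0.0
clock: 4.85
eef_pos: [0.4957, -0.1268, 0.0982]
tool_rot: [0.886, 0.464, -0.0, -0.0]
ft_force: [-0.3, -0.7, -0.0]
grip_width: -0.0004
grasp_force: 0.0
4.85 [ 0.4957 -0.1268  0.0982] [[0.569, 0.822, -0.001], [0.822, -0.569, 0.0], [-0.0, -0.001, -1.0]] -0.0003528736243461665 [-2.50531264e-01  3.86496226e-01 -2.19882984e-01  9.65710704e-01
 -8.76816925e-06  1.92580908e+00] [-0.27883051 -0.66818239 -0.02930647]
tab_top 0.91 [426.5 220.4] [ 0.5824 -0.1779  0.039 ]
lid_ridge 0.87 [ 46.2 266. ] [ 0.3918 -0.0695  0.06  ]
lid_ridge 0.84 [63.8  3.7] [0.4909 0.0179 0.06  ]
lid 0.87 [94.4 17.4] [0.4919 0.0182 0.034 ]
lid 0.75 [321.6 220.8] [ 0.5303 -0.1445  0.034 ]
```

View pics/c3.png

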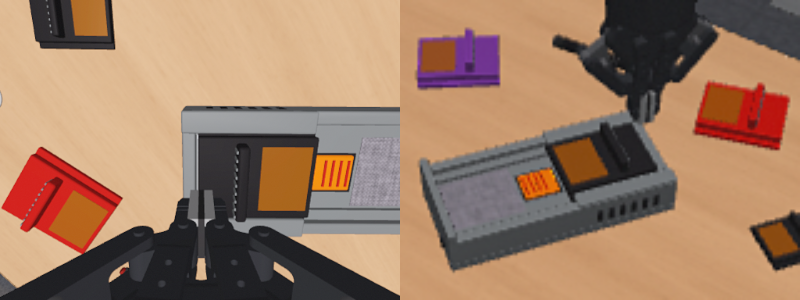

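The tab now lies lower in the ledge (side view, (540,183)). The fingertips are behind the ridge on the seated lid. Next I'll lower to about 4 mm above the flat top and start the push.

```bash
python3 -m inch '[2,2,-12,0,0,0,0,2,2,-22,0,0,0,0,2,2,-25.5,0,0,0,0,2,2,-25.5,0,0,0,0,2,2,-25.5,0,0,0,0]'; python3 -m inch '[4,-3,0,0,0,0,0,8,-6,0,0,0,0,0,12,-8,0,0,0,0,0,16,-11,0,0,0,0,0,20,-14,0,0,0,0,0,24,-17,0,0,0,0,0,28,-19,0,0,0,0,0]';  python3 look.py pics/w4.png
```

```text
clock: 5.62
eef_pos: [0.4969, -0.1244, 0.0735]
tool_rot: [0.886, 0.464, -0.0, -0.0]
ft_force: [0.3, -0.0, -0.1]
grip_width: -0.0002
grasp_force: 0.0
clock: 6.2
eef_pos: [0.5252, -0.1436, 0.0741]
tool_rot: [0.886, 0.464, -0.0, -0.0]
ft_force: [-3.4, 1.2, 4.6]
grip_width: -0.0003
grasp_force: 3.2
6.2 [ 0.5252 -0.1436  0.0741] [[0.569, 0.822, -0.001], [0.822, -0.569, 0.001], [-0.0, -0.001, -1.0]] -0.00033832981943007816 [-2.66964042e-01  4.69987028e-01 -1.57972240e-01  9.43853945e-01
  2.58442161e-04  1.90889369e+00] [-3.39718355  1.21407995  4.56354909]
tab_top 0.66 [385.7 243.6] [ 0.5828 -0.1793  0.039 ]
lid_ridge 0.85 [289.5 264.2] [ 0.5386 -0.1499  0.06  ]
lid 0.91 [11.   6.3] [0.5006 0.0138 0.034 ]
lid 0.6 [ 16.  275.8] [ 0.4027 -0.0812  0.034 ]
```

```bash
python3 - <<'E'
from h import *
o=bot.get_obs();print(o["ft_force"],o["eef_pos"])
a=cv2.imread("pics/w4.png");b=bot.camera("side")
cv2.imwrite("pics/c4.png",np.hstack([cv2.resize(a,(400,300)),cv2.resize(b[140:245,190:330],(400,300))]))
E
```

```text
[ 0.53170151 -0.19290464  0.10622604] [ 0.5256918  -0.14372265  0.0737358 ]
```

View pics/c4.png

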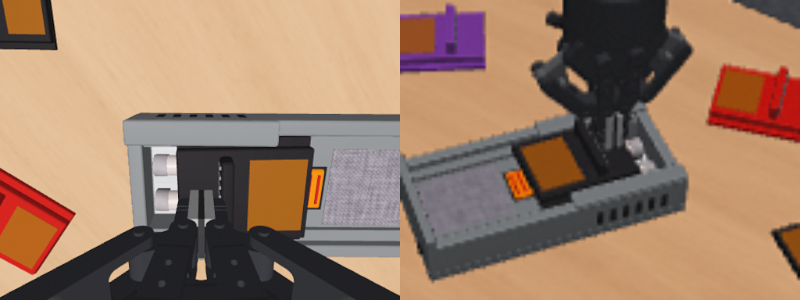

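The lid has slid about 24 mm, flat, with the lamp tubes appearing behind it and the fingertips square on the ridge. I'll push on for about 72 mm more.

```bash
python3 -m inch '[4,-3,0,0,0,0,0,8,-6,0,0,0,0,0,12,-8,0,0,0,0,0,16,-11,0,0,0,0,0,20,-14,0,0,0,0,0,24,-17,0,0,0,0,0,28,-20,0,0,0,0,0,32,-22,0,0,0,0,0]'; python3 -m inch '[4,-3,0,0,0,0,0,8,-6,0,0,0,0,0,12,-8,0,0,0,0,0,16,-11,0,0,0,0,0,20,-14,0,0,0,0,0,24,-17,0,0,0,0,0,27,-19,0,0,0,0,0,27,-19,0,0,0,0,0]';  python3 look.py pics/w5.png
```

```text
clock: 7.22
eef_pos: [0.5577, -0.166, 0.0737]
tool_rot: [0.886, 0.464, -0.0, 0.0]
ft_force: [-0.7, -0.1, 0.0]
grip_width: 0.0002
grasp_force: 0.4
clock: 7.88
eef_pos: [0.5853, -0.1851, 0.0739]
tool_rot: [0.886, 0.464, 0.0, 0.001]
ft_force: [1.1, -0.2, -0.3]
grip_width: -0.0001
grasp_force: 0.0
7.8833 [ 0.5853 -0.1851  0.0739] [[0.569, 0.822, 0.001], [0.822, -0.569, -0.001], [0.0, 0.001, -1.0]] -5.763142008083687e-05 [-3.06227138e-01  5.87714373e-01  4.76084225e-02  1.02935546e+00
 -2.06677422e-04  1.86991990e+00] [ 1.05357524 -0.21958581 -0.28773038]
lid_ridge 0.71 [291.  264.9] [ 0.5976 -0.1913  0.06  ]
stop 0.73 [427.  256.2] [ 0.6544 -0.2335  0.046 ]
lid 0.88 [309.4 238.6] [ 0.6088 -0.1965  0.034 ]
lamp 0.81 [234.  222.7] [ 0.5711 -0.1746  0.    ]
```

The lid is at about x = +39 to +43 mm. I'll push 7 mm more for margin, then back off, rise and check.

```bash
python3 -m inch '[2,-1,0,0,0,0,0,4,-3,0,0,0,0,0,6,-4,0,0,0,0,0,6,-4,0,0,0,0,0]'; python3 -m inch '[-8,6,0,0,0,0,0,-12,8,0,0,0,0,0,-12,8,20,0,0,0,0,-12,8,50,0,0,0,0,-12,8,90,0,0,0,0,-50,35,110,0,0,0,0,-90,62,120,0,0,0,0,-90,62,120,0,0,0,0]'; python3 -m inch '[-20,14,0,0,0,0,0,-20,14,0,0,0,0,0,-20,14,0,0,0,0,0]'; python3 look.py pics/w6.png; python3 - <<'E'
from h import *
a=cv2.imread("pics/w6.png");b=bot.camera("side");t=bot.camera("top")
for n in["top","side"]:
    for k,z in[("lid_ridge",.06),("stop",.046),("lid",.034)]:
        for d in bot.spot_point(n,k)[:5]: print(n,k,round(d["confidence"],2),np.round(ray(n,d["uv"],z),4))
cv2.imwrite("pics/c6.png",np.hstack([cv2.resize(a,(400,300)),cv2.resize(b[140:245,190:330],(400,300))]))
E
```

```text
clock: 8.52
eef_pos: [0.5905, -0.1886, 0.0738]
tool_rot: [0.886, 0.464, -0.0, -0.0]
ft_force: [-0.9, 0.5, 1.1]
grip_width: -0.0002
grasp_force: 0.6
clock: 9.18
eef_pos: [0.4978, -0.1249, 0.1959]
tool_rot: [0.885, 0.465, 0.0, 0.0]
ft_force: [-1.1, 0.1, -0.7]
grip_width: -0.0003
grasp_force: 0.0
clock: 9.43
eef_pos: [0.4797, -0.112, 0.1944]
tool_rot: [0.885, 0.465, 0.0, 0.0]
ft_force: [-0.3, 0.5, 0.7]
grip_width: 0.0002
grasp_force: 0.0
9.4333 [ 0.4797 -0.112   0.1944] [[0.568, 0.823, 0.001], [0.823, -0.568, -0.0], [0.0, 0.001, -1.0]] 0.00021892978006000143 [-2.29229911e-01  2.59628919e-01 -1.26902345e-01  1.18306559e+00
 -1.99662778e-04  1.94564080e+00] [-0.27702128  0.47809797  0.70839593]
tab_top 0.86 [397.9 190.1] [ 0.5839 -0.1823  0.039 ]
tab_top 0.6 [438.4 191.6] [ 0.613  -0.2041  0.039 ]
lid_ridge 0.86 [438.9 194.1] [ 0.6054 -0.1947  0.06  ]
lid_ridge 0.69 [133.2 221. ] [ 0.3825 -0.0692  0.06  ]
stop 0.72 [505. 193.] [ 0.6574 -0.2341  0.046 ]
lid 0.8 [369.7 357.7] [ 0.4737 -0.3326  0.034 ]
lid 0.72 [153.8 216.9] [ 0.3865 -0.0787  0.034 ]
lamp 0.66 [369.9 179.6] [ 0.5739 -0.1747  0.    ]
top lid_ridge 0.95 [ 0.3629 -0.0777  0.06  ]
top lid_ridge 0.91 [ 0.6045 -0.2001  0.06  ]
top lid_ridge 0.86 [ 0.4633 -0.3479  0.06  ]
top stop 0.68 [ 0.6505 -0.2378  0.046 ]
top lid 0.93 [ 0.6239 -0.2085  0.034 ]
top lid 0.93 [ 0.4681 -0.3594  0.034 ]
top lid 0.73 [ 0.3726 -0.0816  0.034 ]
side lid_ridge 0.97 [0.5222 0.0503 0.06  ]
side lid_ridge 0.93 [ 0.3829 -0.0608  0.06  ]
side lid_ridge 0.82 [ 0.4914 -0.3307  0.06  ]
side lid_ridge 0.72 [0.6353 0.0267 0.06  ]
side lid_ridge 0.62 [ 0.597 -0.201  0.06 ]
side stop 0.87 [ 0.6534 -0.2273  0.046 ]
side stop 0.39 [ 0.6276 -0.1923  0.046 ]
side stop 0.23 [ 0.7876 -0.0035  0.046 ]
side lid 0.84 [0.5151 0.0332 0.034 ]
side lid 0.8 [0.6471 0.0309 0.034 ]
side lid 0.75 [ 0.499  -0.3535  0.034 ]
side lid 0.73 [ 0.4056 -0.0726  0.034 ]
side lid 0.6 [ 0.6151 -0.1954  0.034 ]
```

View pics/c6.png

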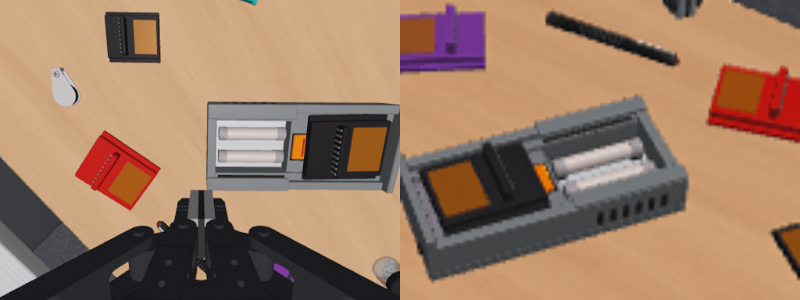

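The lid lies flat on the ledge close to the end stop. Both tubes are uncovered, at about (250,145) in the wrist view, and the tab still shows down behind the lid. The ridge moved about 105 mm, so the lid is at x of about +50 mm, and the hand is clear.

```bash
python3 -c "
from workcell import bot
print(bot.job_done())"
```

```text
the job is handed in; nothing more can be done
None
```

The tab is pressed fully down, the lid sits about 50 mm ahead of the lamp's origin with the well uncovered, the hand is clear, and the job is handed in; no verdict was returned.

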